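Lock the Petri dish carrier with its retaining rod

TASK

Lock the Petri dish carrier: take the long steel rod with the red grip out of the black stand and lower it gently, without dropping it, upright through the green eyes of the carrier's three shelves, the top one, then the middle, then the bottom, until its red collar sits flat on the top shelf, then let go. Leave the rods with the blue and the yellow grips hanging in the stand.

Things in the scene. Friction and masses are not known exactly. Their poses are not given: they have to be found in the camera images.
- red_grip (a point): Middle of the red grip (upright, round, 24 mm across, 44 mm tall) of the retaining rod, on its axis. Under the grip: a red collar 48 mm across, 6 mm thick, then a steel rod 10 mm across, 105 mm long; 0.11 kg. The point is 20 mm below the grip top, 24 mm above the collar top, 30 mm above its underside, 135 mm above the foot. z: up along the axis. The collar hangs on the stand, foot 10 mm above the bench.
- eye_top (a point): Centre of the hole in the fixed carrier's top shelf, at its upper face, 115 mm above the bench; z up. Three shelves 5 mm thick, each with a green tab (52 x 56 mm) with a 28 mm round eye, exactly one above the other, upper faces 115, 78 and 41 mm high. Shelves with dishes run 128 mm to the -x side of this point, nothing above the top shelf. With the collar seated the red grip point is 30 mm above this point.
- blue_grip (a point): Middle of the blue grip of a spare rod: grip and collar like the red one's, but the steel rod only 45 mm long. It stays where it hangs. The black stand (top plate 245 x 62 mm, upper face 115 mm above the bench) has three 20 mm holes in a straight row, 80 mm apart, where the red, blue and yellow rods hang upright in any order, grip tops 165 mm above the bench.
- yellow_grip (a point): Middle of the yellow grip of another spare rod in the same stand: like the blue one, steel rod 45 mm long. It stays where it hangs.
Things that resemble listed ones, but are neither listed nor needed, are in the scene too. Of the things shaped like the part that bears red_grip, the red one is meant.

How it is judged:
By the outcome, as a careful person would: the job done as asked, in the order asked, and still so for the second after the job is handed in, with the robot touching nothing.
It also fails if it takes over 51 s, if anything falls off the work surface, if the arm or the gripper's body presses on something with over 40 N, if the wrist force passes 120 N, or if a joint passes its speed limit or range.

ROBOT

A 6-joint arm with a two-finger parallel gripper is mounted at the origin on the work surface. World frame = base frame: x ahead of the robot, y to its left, z up, the work surface at z = 0. Lengths are in m, angles in degrees, forces in N, time in s.
With the tool pointing down it reaches from about 0.25 to 0.725 m from the base axis. Payload 9.7 kg.
Tool frame: the origin (TCP) lies midway between the tips of the shut fingers; the grasp point (between the pads) lies 19 mm behind it; x points along the fingers, y is the direction in which the jaws open and shut, and the axes are right-handed (so a half turn about x gives the same grasp; the last joint's range is limited). The gripper opens to 85 mm and grips with 20 to 120 N. Pads are 22 mm wide; open, the fingers measure 114 mm over their backs; the gripper's body (76 mm by 85 mm) begins 54 mm behind the grasp point. The pads swing forward as they close: fully open they stand 13 mm farther back than shut.
Start: joints at [73.109, 4.979, 10.078, 95.1, 0, 90], TCP at [0.16, 0.526, 0.231] pointing down, gripper open.
Joint ranges: [-179.16, 179.16], [-48.56, 103.87], [-65.8, 70.77], [-126.05, 130.52], [-82.76, 87.17], [-180, 180]. Speed limits (degrees/s): [127.2, 127.2, 147.25, 180, 180, 180].

INTERFACE

Orientations are given as [roll, pitch, yaw] about the fixed x, y, z axes, in that order (R = Rz(yaw) Ry(pitch) Rx(roll)).
In Python, from workcell import bot, cams gives the robot as it stands.
- The arm moves only by the tool apply_moves, never from a script. Its argument "commands" is a list of rows, each a list of 5 numbers: the shift along the tool's x, y, z in m, then the turn about the tool's x in rad, then the opening, from -1 (shut) to 1 (fully open). In form: [[tx, ty, tz, roll, hand], ...]. A call has 1 to 12 rows; each row is the pose to reach, as a shift and turn from the pose measured when the call began, along the tool's axes at that moment; what a row does not reach only later rows make up. A row lasts 1/10 s, in which the tool goes at most 50 mm and 8.59 degrees, less where a joint would pass 70% of its speed; a pose out of reach is approached as far as the arm can. A call with a gripper value outside its range is refused whole. The fingers move at their own pace and stop on an object; "newtons" is the grip in N (left out, the last holds). Time passes only in rows, so rows that repeat a pose let the fingers close. It gives the time, the measured TCP pose, the force and the opening at its end, in the units of the state.
- bot.get_obs(): the state, without advancing time (a new reading comes with each control period).
- cams.camera(name): name is "scene" or "top" or "wrist"; returns a dict with "frame" (420x560x3 uint8, blue, green, red), "depth" (420x560 float32, m along the optical axis (not along the pixel's ray), 0 where there is no reading), "camera_matrix" (3x3 intrinsics, pixels), "D" ([k1, k2, p1, p2, k3] as OpenCV has them; the pictures are not rectified), "R" (3x3) and "t" (3): a world point X has camera coordinates R X + t; the wrist camera has in their place "mount" (4x4, takes a point from camera to tool coordinates, whose origin is the TCP and whose axes are the tool frame's). Camera axes: x right, y down, z forward; pixel columns grow to the right and rows downward; lengths in m; the calibration is good to about 2 mm. A picture is of the moment at which its call begins: read the wrist's pose just before it.
- bot.job_done(): hands the job in, once; it reports no verdict.
Trained networks look in the newest picture that a camera, given by its name, has taken for a name from the list of things; names that differ only in an ending like _2 or _b are one class to them, and where a whole thing is asked for, a point or a joint stands for the part that bears it (a point fixed in the world has none). Each returns a list of dicts, best first, with "confidence" (0 to 1); they miss things now and then, are a little off and sometimes report something else, mostly with a low value. They report only what shows in the picture. A call takes as long as a camera call. They do not tell look-alikes from the thing itself.
- cams.spot_in(name, camera): "rect" ([left, top, right, bottom] in pixels, round what is visible of it).
The state is a dict: "time": time; "q": joint angles; "qd": joint speeds; "joint_efforts": joint torques, N m; "ee_pos": TCP position; "tcp_rot": TCP orientation; "wrist_force": force on the tool from outside, world axes, zero at the start; "torque": the same for the moment, N m; "opening": finger opening in m.
Only numpy, scipy, OpenCV 4.12 (cv2) and the standard library are available. Lean on these libraries where they do the work, as an engineer would, in place of code of your own. Each camera call takes 0.05 s, during which the arm holds its last target. There are 200 camera calls.

## Working session

There is one attempt and no reset: what is moved stays moved. The work goes in short steps, Python scripts to look and compute and a tool call to move; the robot and the scene stay as the last step left them, time stands still between calls to the robot, and variables do not carry over. Pictures are saved under pics/ and viewed, about 8 in all and at most 12, crops included, and the job is handed in when it is done.

Besides the shell and the picture viewer there is one more tool, called in YAML: its name, and indented under it one key for each argument. apply_moves: Moves the arm, as the interface text tells. Its arguments: {"type":"object","properties":{"commands":{"type":"array"},"newtons":{"type":"number"}},"required":["commands"]}

```bash
mkdir -p pics; cat > h.py <<'E'
import numpy as np, cv2
from workcell import bot, cams
from scipy.spatial.transform import Rotation as Ro
def cam(n):
    o=bot.get_obs(); c=cams.camera(n)
    K=c["camera_matrix"]
    if "mount" in c:
        T=np.eye(4);T[:3,:3]=Ro.from_euler('xyz',o["tcp_rot"],degrees=True).as_matrix();T[:3,3]=o["ee_pos"]
        T=T@np.array(c["mount"]); c["R"]=T[:3,:3].T; c["t"]=-T[:3,:3].T@T[:3,3]
    return c
def ray(c,u,v):
    p=cv2.undistortPoints(np.array([[[u,v]]],float),np.array(c["camera_matrix"]),np.array(c["D"],float))[0,0]
    d=np.array(c["R"]).T@np.array([p[0],p[1],1]); o=-np.array(c["R"]).T@np.array(c["t"]); return o,d
def atz(c,u,v,z):
    o,d=ray(c,u,v); return o+d*(z-o[2])/d[2]
def proj(c,X):
    return cv2.projectPoints(np.array(X,float).reshape(-1,1,3),cv2.Rodrigues(np.array(c["R"]))[0],np.array(c["t"],float),np.array(c["camera_matrix"]),np.array(c["D"],float))[0].reshape(-1,2)
def cloud(c):
    v,u=np.nonzero(c["depth"]>0); z=c["depth"][v,u]
    p=cv2.undistortPoints(np.stack([u,v],1).astype(float)[:,None],np.array(c["camera_matrix"]),np.array(c["D"],float))[:,0]
    P=np.c_[p*z[:,None],z]; W=(P-np.array(c["t"]))@np.array(c["R"])
    return W,c["frame"][v,u],u,v
E
python3 - <<'E'
from h import *
print(bot.get_obs())
for n in ["scene","top","wrist"]:
    c=cam(n); cv2.imwrite(f"pics/{n}0.png",c["frame"]); np.savez(f"{n}0.npz",**c)
    for k in ["red_grip","eye_top","blue_grip","yellow_grip"]:
        print(n,k,[(np.round(r["rect"]),round(r["confidence"],2)) for r in cams.spot_in(k,n)][:5])
    print(n, -np.array(c["R"]).T@c["t"])
a=cv2.imread("pics/scene0.png");b=cv2.imread("pics/top0.png")
E
```

```text
{'time': 0.0, 'q': array([7.31097435e+01, 5.01010009e+00, 1.00356383e+01, 9.50980570e+01,
       1.10560010e-03, 8.99984017e+01]), 'qd': array([ 0.06169023,  0.063765  ,  0.0793271 ,  0.03114845, -0.00528816,
       -0.0231294 ]), 'joint_efforts': array([ 2.08423662e-03, -5.20382416e+01,  4.64810157e+01,  1.62127521e-02,
        2.07078656e-04,  1.29349894e-05]), 'ee_pos': array([0.1597298 , 0.5260732 , 0.23060326]), 'tcp_rot': array([ -90.87504415,   89.92747274, -107.76370304]), 'wrist_force': array([ 0.57781508, -0.45864604, -0.35371335]), 'torque': array([ 0.00056389,  0.0388382 , -0.03488045]), 'opening': 0.0853407853235571}
scene red_grip [(array([367., 127., 388., 168.]), 0.96), (array([290., 143., 312., 172.]), 0.91), (array([349., 165., 377., 218.]), 0.71), (array([232., 120., 259., 177.]), 0.69)]
scene eye_top [(array([200., 305., 304., 395.]), 0.72)]
scene blue_grip [(array([327.,  94., 348., 121.]), 0.6), (array([289., 140., 313., 171.]), 0.26)]
scene yellow_grip [(array([310., 120., 330., 147.]), 0.68)]
scene [ 0.65361189 -0.45691312  0.78099205]
top red_grip [(array([209., 277., 233., 303.]), 0.98), (array([218., 148., 239., 172.]), 0.95), (array([269., 224., 296., 249.]), 0.94), (array([164., 153., 191., 176.]), 0.94), (array([216., 212., 244., 236.]), 0.78)]
top eye_top [(array([358., 151., 450., 238.]), 0.91)]
top blue_grip [(array([133., 208., 158., 228.]), 0.66)]
top yellow_grip [(array([175., 203., 198., 233.]), 0.59), (array([214., 210., 240., 237.]), 0.32)]
top [0.37908037 0.01723039 0.91467429]
wrist red_grip []
wrist eye_top []
wrist blue_grip []
wrist yellow_grip []
wrist [0.0932213  0.54614542 0.37438162]
```

View pics/scene0.png

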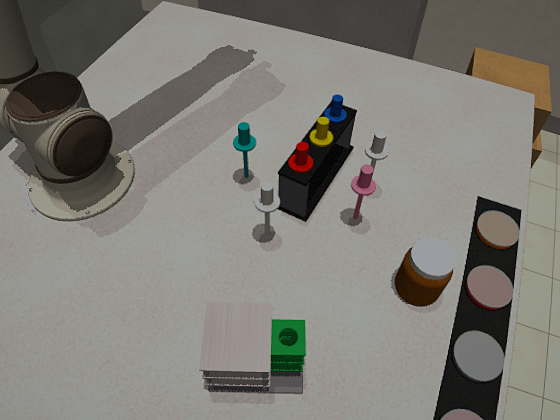

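View pics/top0.png

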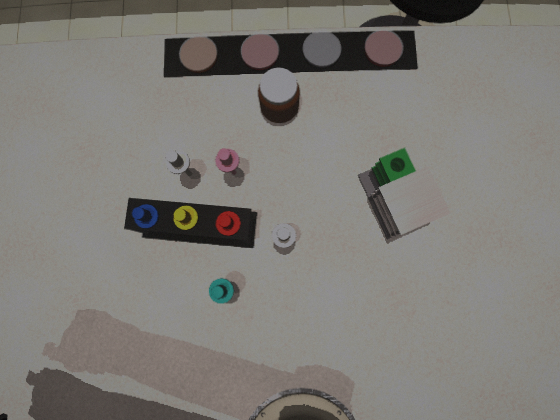

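Candidates: red (scene 302,155 / top 228,223), pink (scene 364,178 / top 228,160), white (scene 266,195 / top 284,236 and scene 378,145 / top 178,160), teal (scene 244,135 / top 221,291). Blue and yellow are also in the stand. The red one hangs in the stand next to yellow, so that is the one to take. The green tab is at scene (288,337) / top (397,165).

```bash
python3 - <<'E'
from h import *
C={n:dict(np.load(f"{n}0.npz")) for n in ["scene","top"]}
for n,c in C.items():
    W,col,u,v=cloud(c); hsv=cv2.cvtColor(col[None],cv2.COLOR_BGR2HSV)[0].astype(int)
    sat=(hsv[:,1]>150)&(hsv[:,2]>60)
    for k,m in dict(red=((hsv[:,0]<5)|(hsv[:,0]>175))&sat,yel=(abs(hsv[:,0]-30)<6)&sat,blue=(abs(hsv[:,0]-112)<10)&sat,green=(abs(hsv[:,0]-62)<12)&sat,teal=(abs(hsv[:,0]-90)<8)&sat).items():
        P=W[m&(W[:,2]>.02)&(W[:,2]<.2)]
        if not len(P):continue
        zt=np.percentile(P[:,2],98); g=P[P[:,2]>zt-.006]; print(n,k,len(P),"ztop",zt.round(4),"top med",np.median(g,0).round(4),"mid",((g.max(0)+g.min(0))/2).round(4), "ext",np.ptp(g,axis=0).round(3))
    if n=="top":
        for k,(x,y) in dict(pink=(226,157),w1=(284,233),w2=(175,157),jar=(278,85)).items():
            m=(abs(u-x)<10)&(abs(v-y)<10); P=W[m]; zt=np.percentile(P[:,2],99); print(k,zt.round(3),np.median(P[P[:,2]>zt-.01],0).round(3))
    # eye hole
    g=cv2.inRange(cv2.cvtColor(c["frame"],cv2.COLOR_BGR2HSV),(50,120,60),(75,255,255))
    cs,h=cv2.findContours(g,cv2.RETR_CCOMP,cv2.CHAIN_APPROX_NONE)
    for q,hh in zip(cs,h[0]):
        if len(q)>20: r=cv2.minAreaRect(q);print(n,"contour",np.round(r[0]),np.round(r[1]),round(r[2]),hh[3],atz(c,*r[0],.115).round(4))
a=cv2.resize(C["scene"]["frame"][90:240,220:400],None,fx=3,fy=3); b=cv2.resize(C["top"]["frame"][130:250,340:460],None,fx=3.75,fy=3.75)
b=cv2.resize(b,(int(b.shape[1]*450/b.shape[0])//2,225)); a=a[:, :575]
o=np.zeros((450,800,3),np.uint8); o[:a.shape[0],:a.shape[1]]=a; o[:225,575:575+b.shape[1]]=b; cv2.imwrite("pics/crop1.png",o)
E
```

```text
scene red 509 ztop 0.1664 top med [0.4705 0.1282 0.165 ] mid [0.4704 0.1307 0.1644] ext [0.022 0.024 0.007]
scene yel 324 ztop 0.1671 top med [0.4825 0.212  0.1654] mid [0.4825 0.2136 0.1654] ext [0.021 0.023 0.005]
scene blue 229 ztop 0.1681 top med [0.4884 0.2894 0.1659] mid [0.4883 0.2893 0.1663] ext [0.02  0.02  0.005]
scene green 1130 ztop 0.1175 top med [ 0.5768 -0.2063  0.1152] mid [ 0.5769 -0.2036  0.1154] ext [0.066 0.07  0.007]
scene teal 262 ztop 0.1572 top med [0.341  0.1452 0.1556] mid [0.3413 0.1466 0.1556] ext [0.022 0.02  0.004]
scene contour [288. 345.] [50. 34.] 90 -1 [ 0.5815 -0.216   0.115 ]
scene contour [288. 338.] [19. 17.] 0 2 [ 0.5764 -0.2054  0.115 ]
top red 451 ztop 0.1664 top med [0.4702 0.13   0.1646] mid [0.4707 0.1307 0.1646] ext [0.023 0.021 0.006]
top yel 386 ztop 0.1668 top med [0.4834 0.2139 0.1647] mid [0.4837 0.2134 0.1649] ext [0.022 0.021 0.006]
top blue 363 ztop 0.1666 top med [0.4882 0.2913 0.1646] mid [0.4883 0.2921 0.1641] ext [0.023 0.022 0.007]
top green 397 ztop 0.1179 top med [ 0.5765 -0.2017  0.1151] mid [ 0.577  -0.203   0.1156] ext [0.062 0.066 0.007]
top teal 389 ztop 0.1564 top med [0.3414 0.147  0.1544] mid [0.3413 0.1477 0.1544] ext [0.022 0.021 0.007]
pink 0.157 [0.597 0.132 0.155]
w1 0.157 [0.445 0.025 0.155]
w2 0.157 [0.597 0.232 0.155]
jar 0.113 [0.753 0.027 0.11 ]
top contour [397. 164.] [25. 27.] 66 -1 [ 0.5773 -0.2027  0.115 ]
top contour [397. 164.] [15. 14.] 45 4 [ 0.5775 -0.2036  0.115 ]
```

View pics/crop1.png

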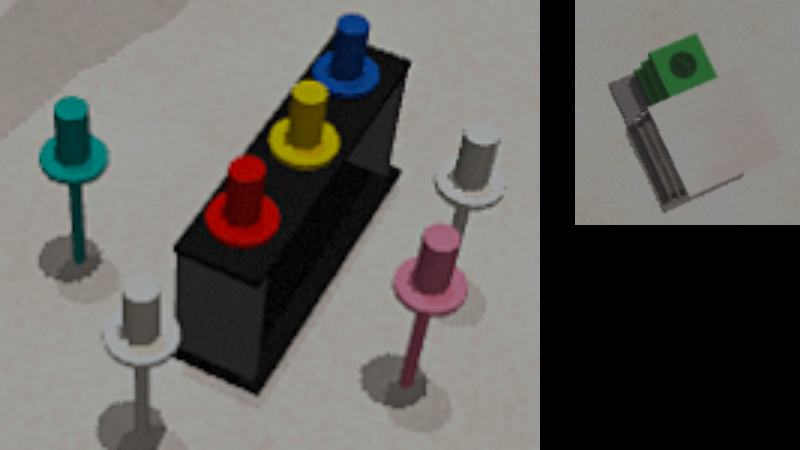

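```bash
cat >> h.py <<'E'
def show(tx=None,ty=None,tz=None):
    o=bot.get_obs(); R=Ro.from_euler('xyz',o["tcp_rot"],degrees=True).as_matrix()
    print("t",round(o["time"],2),"p",o["ee_pos"].round(4),"q",o["q"].round(1),"F",o["wrist_force"].round(1),"open",round(o["opening"],4))
    print("x",R[:,0].round(4),"y",R[:,1].round(3),"z",R[:,2].round(3))
    if tx is not None: print("shift",(R.T@(np.array([tx,ty,tz])-o["ee_pos"])).round(4))
    return o,R
E
python3 - <<'E'
from h import *
o,R=show(.4705,.130,.23)
print(np.degrees(np.arctan2(R[1,1],R[0,1])))
E
```

```text
t 0.75 p [0.1598 0.5263 0.2313] q [73.1  5.  10.1 95.1  0.  90. ] F [ 0.8 -0.1 -0.8] open 0.0853
x [-0.  0. -1.] y [0.291 0.957 0.   ] z [ 0.957 -0.291 -0.   ]
shift [ 0.0013 -0.2889  0.4124]
73.10854413458898
```

apply_moves:
  commands:
    - [0,-0.026,0.037,0.126,1]
    - [0,-0.053,0.075,0.253,1]
    - [0,-0.079,0.112,0.38,1]
    - [0,-0.105,0.15,0.505,1]
    - [0,-0.131,0.187,0.632,1]
    - [0,-0.158,0.225,0.758,1]
    - [0,-0.184,0.262,0.884,1]
    - [0,-0.21,0.3,1.01,1]
    - [0,-0.236,0.337,1.137,1]
    - [0,-0.263,0.375,1.263,1]
    - [0,-0.289,0.412,1.39,1]
    - [0,-0.289,0.412,1.39,1]

```text
time: 1.95
ee_pos: [0.4723, 0.1263, 0.2308]
tcp_rot: [9.9, 89.9, -87.2]
wrist_force: [-0.4, -0.2, -0.4]
opening: 0.0854
```

apply_moves:
  commands:
    - [0,0,0,0,1]
    - [0,0,0,0,1]

```text
time: 2.15
ee_pos: [0.4721, 0.1265, 0.2307]
tcp_rot: [-1.0, 89.9, -98.0]
wrist_force: [0.8, 0.1, -1.0]
opening: 0.0851
```

```bash
python3 - <<'E'
from h import *
show(.4705,.130,.129)
c=cam("wrist"); cv2.imwrite("pics/w1.png",c["frame"])
for k in [(.4705,.130,.165),(.483,.2135,.165)]: print(proj(c,k))
W,col,u,v=cloud(c); hsv=cv2.cvtColor(col[None],cv2.COLOR_BGR2HSV)[0].astype(int)
sat=(hsv[:,1]>150)&(hsv[:,2]>50)
P=W[((hsv[:,0]<5)|(hsv[:,0]>175))&sat]
if len(P):
  for lo,hi in [(.158,.172),(.112,.126)]:
    g=P[(P[:,2]>lo)&(P[:,2]<hi)]; print(len(g),np.median(g,0),(g.max(0)+g.min(0))/2,np.ptp(g,axis=0))
E
```

```text
t 2.15 p [0.4721 0.1265 0.2307] q [ 1.500e+01 -3.400e+00  1.500e+00  9.500e+01 -1.000e-01  1.121e+02] F [ 0.8  0.1 -1. ] open 0.0851
x [-1.e-04 -1.e-03 -1.e+00] y [ 0.992 -0.122 -0.   ] z [-0.122 -0.992  0.001]
shift [ 0.1017 -0.002  -0.0034]
[[278.51951651 219.05757684]]
[[281.83475503  90.7946522 ]]
878 [0.47023318 0.13247251 0.16539341] [0.47005922 0.13154381 0.16265289] [0.02335101 0.02273468 0.00925146]
1420 [0.4713296  0.14015524 0.12153609] [0.46925991 0.13064426 0.12010127] [0.04825426 0.04841685 0.01167488]
```

View pics/w1.png

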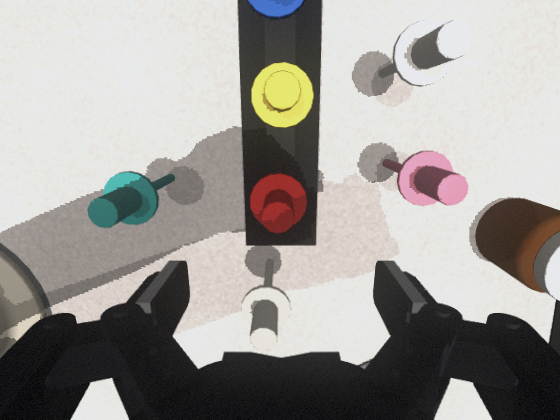

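The wrist view shows red at (278,205), next to yellow at (282,90), with the jaws straddling it across the row. The white look-alike at (265,310) is clear of the fingers. I'm going down on red.

apply_moves:
  commands:
    - [0,-0.0025,-0.004,0,1]
    - [0.02,-0.0025,-0.004,0,1]
    - [0.04,-0.0025,-0.004,0,1]
    - [0.06,-0.0025,-0.004,0,1]
    - [0.075,-0.0025,-0.004,0,1]
    - [0.09,-0.0025,-0.004,0,1]
    - [0.098,-0.0025,-0.004,0,1]
    - [0.102,-0.0025,-0.004,0,1]
    - [0.102,-0.0025,-0.004,0,1]

```text
time: 3.1
ee_pos: [0.4698, 0.1312, 0.1288]
tcp_rot: [0.6, 89.9, -96.3]
wrist_force: [-0.4, 0.2, -0.6]
opening: 0.0853
```

apply_moves:
  commands:
    - [0,0,0,0,0]
    - [0,0,0,0,-0.2]
    - [0,0,0,0,-0.3]
    - [0,0,0,0,-0.4]
    - [0,0,0,0,-0.6]
    - [0,0,0,0,-1]
    - [0,0,0,0,-1]
    - [0,0,0,0,-1]
    - [0,0,0,0,-1]
    - [0,0,0,0,-1]
  newtons: 40

```text
time: 4.1
ee_pos: [0.47, 0.1312, 0.1291]
tcp_rot: [43.3, 89.9, -53.7]
wrist_force: [1.3, 0.1, 5.7]
opening: 0.0231
```

apply_moves:
  commands:
    - [-0.003,0,0,0,-1]
    - [-0.008,0,0,0,-1]
    - [-0.015,0,0,0,-1]
    - [-0.025,0,0,0,-1]
    - [-0.035,0,0,0,-1]
    - [-0.05,0,0,0,-1]
    - [-0.065,0,0,0,-1]
    - [-0.08,0,0,0,-1]
    - [-0.095,0,0,0,-1]
    - [-0.11,0,0,0,-1]
    - [-0.12,0,0,0,-1]
    - [-0.12,0,0,0,-1]

```text
time: 5.3
ee_pos: [0.4705, 0.1314, 0.2508]
tcp_rot: [94.8, 89.8, -2.1]
wrist_force: [-1.7, 0.2, -1.6]
opening: 0.0234
```

apply_moves:
  commands:
    - [-0.015,0,0,0,-1]
    - [-0.03,0,0,0,-1]
    - [-0.045,0,0,0,-1]
    - [-0.055,0,0,0,-1]
    - [-0.06,0,0,0,-1]
    - [-0.06,0,0,0,-1]

```text
time: 5.9
ee_pos: [0.4704, 0.1315, 0.3109]
tcp_rot: [95.7, 89.8, -1.3]
wrist_force: [0.3, 0.3, -1.5]
opening: 0.0228
```

```bash
python3 - <<'E'
from h import *
show(.577,-.2035,.309)
c=cam("scene"); cv2.imwrite("pics/s2.png",cv2.resize(c["frame"][0:300,150:450],None,fx=2,fy=2))
E
```

```text
t 5.9 p [0.4704 0.1315 0.3109] q [ 1.560e+01 -1.000e+00  1.290e+01  1.038e+02 -1.000e-01  1.126e+02] F [ 0.3  0.3 -1.5] open 0.0228
x [ 3.2e-03 -1.0e-04 -1.0e+00] y [ 0.993 -0.121  0.003] z [-0.121 -0.993 -0.   ]
shift [0.0023 0.1464 0.3196]
```

View pics/s2.png

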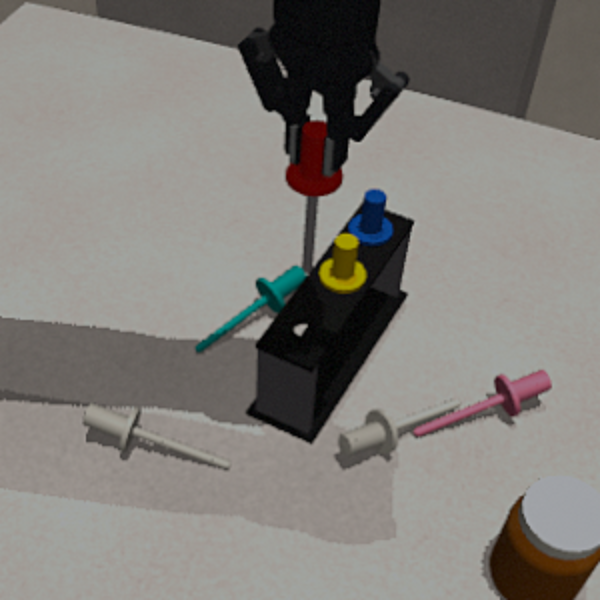

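The red rod is held upright, with its collar at (313,178). Blue and yellow still hang in the stand, and the loose look-alikes have toppled onto the bench, clear of the way. I'm carrying the rod over the carrier.

apply_moves:
  commands:
    - [0,0.007,0.016,0,-1]
    - [0,0.02,0.043,0,-1]
    - [0,0.033,0.073,0,-1]
    - [0,0.048,0.105,0,-1]
    - [0,0.063,0.137,0,-1]
    - [0,0.078,0.169,0,-1]
    - [0,0.092,0.201,0,-1]
    - [0,0.107,0.233,0,-1]
    - [0,0.12,0.263,0,-1]
    - [0,0.131,0.287,0,-1]
    - [0,0.14,0.305,0,-1]
    - [0,0.1465,0.32,0,-1]

```text
time: 7.15
ee_pos: [0.5771, -0.2053, 0.3093]
tcp_rot: [124.5, 90.0, 27.5]
wrist_force: [0.8, 1.3, -1.9]
opening: 0.023
```

apply_moves:
  commands:
    - [0,0,0,0,-1]
    - [0,0,0,0,-1]
    - [0,0,0,0,-1]

```text
time: 7.45
ee_pos: [0.5769, -0.2046, 0.309]
tcp_rot: [171.8, 90.0, 74.8]
wrist_force: [0.6, 0.1, -1.4]
opening: 0.0227
```

```bash
python3 - <<'E'
from h import *
o,R=show(.577,-.2035,.309)
out=[]
for n in ["scene","top"]:
    c=cam(n); W,col,u,v=cloud(c); hsv=cv2.cvtColor(col[None],cv2.COLOR_BGR2HSV)[0].astype(int)
    sat=(hsv[:,1]>150)&(hsv[:,2]>40)
    P=W[((hsv[:,0]<5)|(hsv[:,0]>175))&sat&(W[:,2]>.2)]; g=P[(P[:,2]>.285)&(P[:,2]<.31)]
    if len(g): print(n,len(g),"collar mid",((g.max(0)+g.min(0))/2).round(4),np.ptp(g,axis=0).round(3), "zmed",np.median(g[:,2]))
    # rod points
    m=(W[:,2]>.15)&(W[:,2]<.285)&(np.hypot(W[:,0]-o["ee_pos"][0],W[:,1]-o["ee_pos"][1])<.03)
    Q=W[m]
    for z in np.arange(.15,.29,.02):
        q=Q[abs(Q[:,2]-z)<.01]
        if len(q): print(n,round(z,2),len(q),q.mean(0).round(4),"zmin",q[:,2].min().round(4))
    np.savez(f"{n}3.npz",**c)
    x,y=proj(c,[o["ee_pos"]-[0,0,.08]])[0].astype(int); x0=max(0,min(x-100,360));y0=max(0,min(y-100,220))
    out.append(cv2.resize(c["frame"][y0:y0+200,x0:x0+200],None,fx=2,fy=2)); print(n,x0,y0)
cv2.imwrite("pics/s3.png",np.hstack(out))
E
```

```text
t 7.45 p [ 0.5769 -0.2046  0.309 ] q [-19.5  17.   32.9 105.9   0.   77.4] F [ 0.6  0.1 -1.4] open 0.0227
x [ 2.e-04  8.e-04 -1.e+00] y [ 0.993 -0.122  0.   ] z [-0.122 -0.993 -0.001]
shift [-0.     -0.0001 -0.0011]
scene 521 collar mid [ 0.5765 -0.214   0.3024] [0.046 0.029 0.015] zmed 0.3010047670460146
scene 0.19 14 [ 0.5784 -0.2084  0.197 ] zmin 0.1941
scene 0.21 50 [ 0.5777 -0.2081  0.2105] zmin 0.2004
scene 0.23 49 [ 0.5781 -0.2079  0.2303] zmin 0.2208
scene 0.25 43 [ 0.5779 -0.2082  0.2482] zmin 0.2401
scene 190 204
top 235 collar mid [ 0.5766 -0.1935  0.3021] [0.045 0.025 0.01 ] zmed 0.3010415425470665
top 0.19 6 [ 0.5756 -0.2018  0.1962] zmin 0.1944
top 0.21 24 [ 0.5753 -0.2007  0.211 ] zmin 0.2006
top 0.23 24 [ 0.5754 -0.2005  0.2301] zmin 0.2213
top 0.25 17 [ 0.5744 -0.2009  0.2462] zmin 0.2403
top 314 47
```

View pics/s3.png

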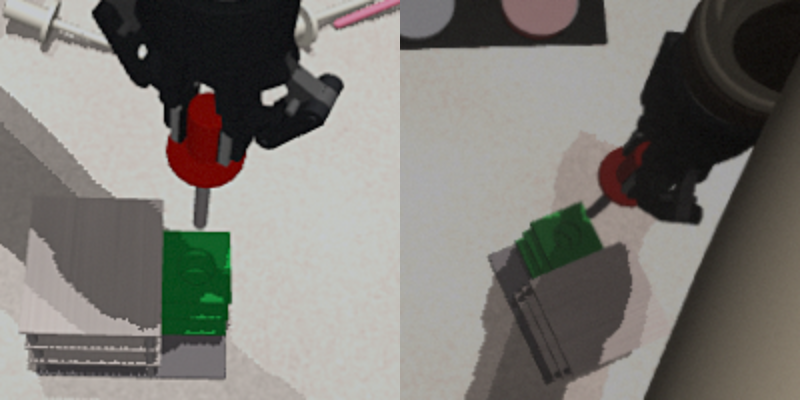

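Rod is over the eye: axis from both cameras about (0.577, -0.2045), foot at 0.193 m, vertical. Collar at about (205,160) in the left crop, eye at (198,265). I'm lowering it in stages and watching the force.

apply_moves:
  commands:
    - [0.01,0,-0.001,0,-1]
    - [0.02,0,-0.001,0,-1]
    - [0.03,0,-0.001,0,-1]
    - [0.04,0,-0.001,0,-1]
    - [0.05,0,-0.001,0,-1]
    - [0.06,0,-0.001,0,-1]
    - [0.067,0,-0.001,0,-1]
    - [0.074,0,-0.001,0,-1]
    - [0.081,0,-0.001,0,-1]
    - [0.088,0,-0.001,0,-1]
    - [0.092,0,-0.001,0,-1]
    - [0.092,0,-0.001,0,-1]

```text
time: 8.75
ee_pos: [0.577, -0.2034, 0.2168]
tcp_rot: [173.1, 90.0, 76.2]
wrist_force: [-0.2, 0.4, -1.8]
opening: 0.0228
```

```bash
python3 - <<'E'
from h import *
o,R=show(.577,-.2035,.129)
out=[]
for n in ["scene","top"]:
    c=cam(n); x,y=proj(c,[.577,-.2035,.13])[0].astype(int); x0=max(0,min(x-60,440));y0=max(0,min(y-70,300))
    out.append(cv2.resize(c["frame"][y0:y0+120,x0:x0+120],(400,400)))
cv2.imwrite("pics/s4.png",np.hstack(out))
E
```

```text
t 8.75 p [ 0.577  -0.2034  0.2168] q [-19.4  13.4  18.   94.6   0.   77.5] F [-0.2  0.4 -1.8] open 0.0228
x [ 2.e-04  7.e-04 -1.e+00] y [ 0.993 -0.121  0.   ] z [-0.121 -0.993 -0.001]
shift [ 0.0878 -0.      0.0002]
```

View pics/s4.png

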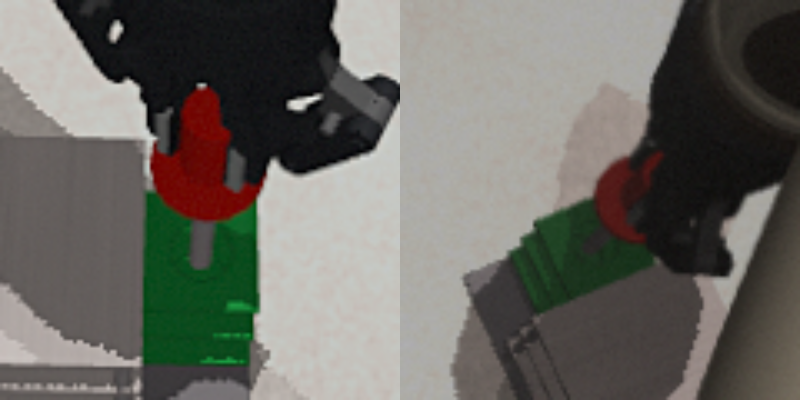

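In the left crop the rod enters the top eye at about (202,262), and there is no contact force. Carrying on down.

apply_moves:
  commands:
    - [0.007,0,0,0,-1]
    - [0.014,0,0,0,-1]
    - [0.021,0,0,0,-1]
    - [0.028,0,0,0,-1]
    - [0.035,0,0,0,-1]
    - [0.042,0,0,0,-1]
    - [0.049,0,0,0,-1]
    - [0.056,0,0,0,-1]
    - [0.063,0,0,0,-1]
    - [0.07,0,0,0,-1]
    - [0.075,0,0,0,-1]
    - [0.075,0,0,0,-1]

```text
time: 10.05
ee_pos: [0.577, -0.2034, 0.1417]
tcp_rot: [-173.1, 90.0, 90.0]
wrist_force: [-0.7, -0.4, -1.0]
opening: 0.0228
```

apply_moves:
  commands:
    - [0.003,0,0,0,-1]
    - [0.006,0,0,0,-1]
    - [0.008,0,0,0,-1]
    - [0.01,0,0,0,-1]
    - [0.01,0,0,0,-1]

```text
time: 10.55
ee_pos: [0.5769, -0.2033, 0.1315]
tcp_rot: [-152.3, 89.9, 110.7]
wrist_force: [-0.0, 0.8, -1.6]
opening: 0.0229
```

apply_moves:
  commands:
    - [0.001,0,0,0,-1]
    - [0.002,0,0,0,-1]
    - [0.002,0,0,0,-1]

```text
time: 10.85
ee_pos: [0.5769, -0.2033, 0.1293]
tcp_rot: [-147.9, 89.9, 115.2]
wrist_force: [0.8, -0.0, -0.4]
opening: 0.023
```

apply_moves:
  commands:
    - [0.0005,0,0,0,-1]
    - [0.001,0,0,0,-1]
    - [0.001,0,0,0,-1]

```text
time: 11.15
ee_pos: [0.5769, -0.2033, 0.1292]
tcp_rot: [159.7, 90.0, 62.7]
wrist_force: [-1.1, 1.7, 6.0]
opening: 0.0229
```

```bash
python3 - <<'E'
from h import *
o,R=show()
c=cam("scene"); x,y=proj(c,[.577,-.2035,.12])[0].astype(int); x0=max(0,min(x-60,440));y0=max(0,min(y-60,300))
cv2.imwrite("pics/s5.png",cv2.resize(c["frame"][y0:y0+120,x0:x0+120],(480,480)))
W,col,u,v=cloud(c); hsv=cv2.cvtColor(col[None],cv2.COLOR_BGR2HSV)[0].astype(int)
P=W[((hsv[:,0]<5)|(hsv[:,0]>175))&(hsv[:,1]>150)&(hsv[:,2]>40)&(abs(W[:,1]+.2)<.05)]
print(np.histogram(P[:,2],np.arange(.11,.17,.002)))
E
```

```text
t 11.15 p [ 0.5769 -0.2033  0.1292] q [-19.4  12.6   7.4  84.7   0.   77.5] F [-1.1  1.7  6. ] open 0.0229
x [ 3.e-04  7.e-04 -1.e+00] y [ 0.993 -0.121  0.   ] z [-0.121 -0.993 -0.001]
(array([  0,   0,   0,   1,  43, 151,  70,   9,   4,   5,   7,   8,   8,
         7,   8,   7,   8,   7,   5,   6,   5,   8,   8,   6,   9,  11,
        16,  62,  19,   0]), array([0.11 , 0.112, 0.114, 0.116, 0.118, 0.12 , 0.122, 0.124, 0.126,
       0.128, 0.13 , 0.132, 0.134, 0.136, 0.138, 0.14 , 0.142, 0.144,
       0.146, 0.148, 0.15 , 0.152, 0.154, 0.156, 0.158, 0.16 , 0.162,
       0.164, 0.166, 0.168, 0.17 ]))
```

View pics/s5.png

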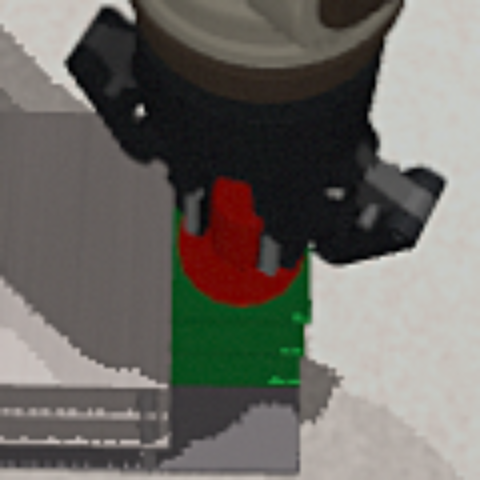

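The collar is seated: its top is at about 0.121 m and the contact force is 6 N. I'm opening gradually and then withdrawing straight up.

apply_moves:
  commands:
    - [0,0,0,0,-0.4]
    - [0,0,0,0,-0.3]
    - [0,0,0,0,-0.2]
    - [0,0,0,0,0]
    - [0,0,0,0,0.3]
    - [0,0,0,0,0.6]
    - [0,0,0,0,0.6]
    - [0,0,0,0,0.6]
  newtons: 20

```text
time: 12.0
ee_pos: [0.5769, -0.2033, 0.1291]
tcp_rot: [159.0, 90.0, 62.0]
wrist_force: [0.2, -0.7, 0.5]
opening: 0.0683
```

apply_moves:
  commands:
    - [-0.005,0,0,0,0.6]
    - [-0.015,0,0,0,0.6]
    - [-0.03,0,0,0,0.6]
    - [-0.045,0,0,0,0.6]
    - [-0.06,0,0,0,0.6]
    - [-0.08,0,0,0,0.6]
    - [-0.1,0,0,0,0.6]
    - [-0.12,0,0,0,0.6]
    - [-0.14,0,0,0,0.6]
    - [-0.15,0,0,0,0.6]
    - [-0.15,0,0,0,0.6]

```text
time: 13.1
ee_pos: [0.5773, -0.2036, 0.2813]
tcp_rot: [90.1, 89.8, -6.9]
wrist_force: [0.5, -0.1, 0.2]
opening: 0.0683
```

```bash
python3 - <<'E'
from h import *
show()
c=cam("scene"); cv2.imwrite("pics/s6.png",cv2.resize(c["frame"][80:400,150:450],(600,600)))
for n in ["scene","top"]:
    c=cam(n);W,col,u,v=cloud(c); hsv=cv2.cvtColor(col[None],cv2.COLOR_BGR2HSV)[0].astype(int)
    P=W[((hsv[:,0]<5)|(hsv[:,0]>175))&(hsv[:,1]>150)&(hsv[:,2]>40)&(abs(W[:,1]+.2)<.05)]
    for lo,hi in [(.117,.125),(.16,.17)]:
        g=P[(P[:,2]>lo)&(P[:,2]<hi)]
        if len(g): print(n,len(g),((g.max(0)+g.min(0))/2).round(4),np.ptp(g,axis=0).round(3),np.median(g[:,2]).round(4))
E
```

```text
t 13.1 p [ 0.5773 -0.2036  0.2813] q [-19.4  15.4  27.7 102.1   0.   77.5] F [ 0.5 -0.1  0.2] open 0.0683
x [ 3.4e-03 -4.0e-04 -1.0e+00] y [ 0.993 -0.121  0.003] z [-0.121 -0.993 -0.   ]
scene 454 [ 0.5765 -0.2046  0.1214] [0.046 0.045 0.007] 0.1214
scene 189 [ 0.5762 -0.2033  0.164 ] [0.022 0.023 0.007] 0.1649
top 250 [ 0.5766 -0.2024  0.1214] [0.045 0.045 0.007] 0.1211
top 110 [ 0.5765 -0.2026  0.1649] [0.021 0.021 0.009] 0.1649
```

View pics/s6.png

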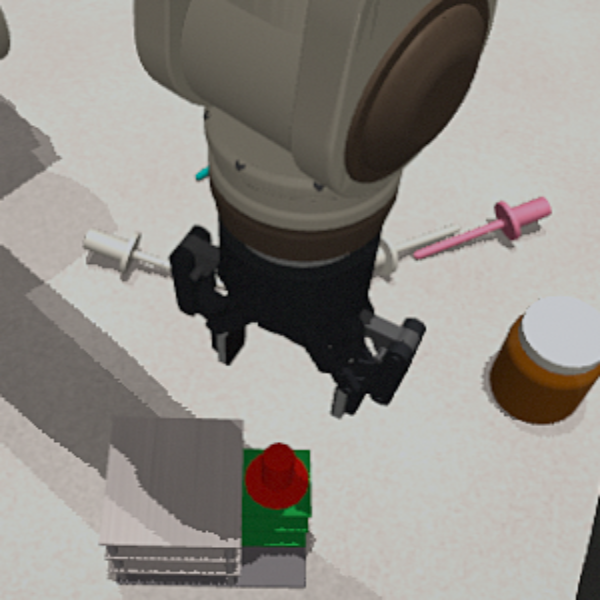

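The red collar sits flat on the green tab at (277,482), upright and let go, and the gripper is clear. Handing in.

```bash
python3 -c "
from h import *
bot.job_done()"
```

```text
the job is handed in; nothing more can be done
```

The carrier is locked. I lifted the red-grip rod out of the stand and lowered it upright through the eyes, with no contact force on the way down. It touched down at about 6 N, and I let go and withdrew straight up by 13.1 s.

**Seating:** after release, both cameras put the collar top at 0.121 m and the grip top at 0.165 m, both as expected for a seated rod. The collar and grip centres agree within about 2 mm, so the rod stands upright. I saw the rod enter the top eye. That it passed the middle and bottom eyes I infer from the seated height and the force-free descent.

**Spare rods:** I last saw the blue and yellow rods hanging in the stand after the lift. The arm hid them in the final picture.

**Toppled look-alikes:** the four free-standing look-alike rods (teal, pink and two white) were lying on the bench by the time I had lifted the red rod. The measured wrist force never showed more than about 6 N, and the gripper was not meant to pass near them, so I think they fell on their own, but I did not see it happen.

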